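# Fit the bossed mincer plate into the mincer head and hold it home

### The arm

A 6-joint arm with a two-finger parallel gripper is mounted at the origin on the work surface; the furniture and walls round the work are solid. World frame = base frame: x ahead of the robot, y to its left, z up, the work surface at z = 0. Lengths are in m, angles in rad, forces in N, time in s.
With the tool pointing down it reaches from about 0.225 to 0.875 m from the base axis. Payload 3.4 kg.
Tool frame: the origin (TCP) lies between the finger pads; the fingertips stand 22 mm ahead of it and the grasp point (between the pads) lies 3 mm ahead of it (manip.finger_overhang is the distance from the TCP to the fingertips, in m); z points along the fingers, y is the line along which they close (so a half turn about z gives the same grasp; the last joint's range is limited). The gripper opens to 85 mm and grips with 20 to 120 N. Pads are 22 mm wide; open, the fingers measure 114 mm over their backs; the gripper's body (76 mm by 85 mm) begins 54 mm behind the grasp point. The pads swing forward as they close: fully open they stand 13 mm farther back than shut.
Start: joints at [-1.319, 0.276, 1.505, -0, 1.361, -0.121], TCP at [0.209, -0.536, 0.253] pointing down, gripper open.
Joint ranges: [-2.89, 2.89], [-0.75, 2.08], [0.22, 2.7], [-1.18, 4.32], [0.11, 2.71], [-2.7, 2.7]. Speed limits (rad/s): [2.57, 2.57, 3.14, 3.14, 3.14, 3.14].

### API

Orientations are given as a unit quaternion [w, x, y, z].
In Python, from rig import get_state, eyes, order, manip gives the robot as it stands.
- The arm moves only by the tool drive_tool, never from a script. Its argument "rows" is a list of rows, each a list of 4 numbers: the shift along the tool's x, y, z in units of 25 mm (1.0 is 25 mm), then the turn about the tool's z in units of 6 degrees (1.0 is 6 degrees). A call has exactly 8 rows; each row is the pose to reach, as a shift and turn from the pose commanded when the call began, along the tool's axes at that moment; what a row does not reach only later rows make up. A row lasts 1/12 s, in which the tool goes at most 41.7 mm and 7.16 degrees, less where a joint would pass 70% of its speed; a pose out of reach is approached as far as the arm can. A call with a gripper value outside its range is refused whole. "grip" is the finger opening in mm, from 0 to 85.4, set as the call begins (left out, the last holds). The fingers move at their own pace and stop on an object; "newtons" is the grip in N (left out, the last holds). Time passes only in rows, so rows that repeat a pose let the fingers close, or fill a call up. It gives the time, the measured TCP pose, the force, the opening and the grip force at its end, in the units of the state.
- get_state(): the state, without advancing time (a new reading comes with each control period).
- eyes.get_image(name): name is "scene" or "top"; returns (picture, depth): 384x512x3 uint8, red, green, blue; 384x512 float32, m along the optical axis (not along the pixel's ray), 0 where there is no reading.
- eyes.camera_info(name): a dict with "fx", "fy", "cx", "cy" (pixels), "dist" ([k1, k2, p1, p2, k3] as OpenCV has them; the pictures are not rectified), "R" (3x3) and "t" (3): a world point X has camera coordinates R X + t. Camera axes: x right, y down, z forward; pixel columns grow to the right and rows downward; lengths in m; the calibration is good to about 2 mm. A picture is of the moment at which its call begins. camera_info takes no time and is no camera call.
- order.sign_off(): hands the job in; it is judged then, once.
The state is a dict: "clock": time; "qpos": joint angles; "qd": joint speeds; "effort": joint torques, N m; "position": TCP position; "ee_rot": TCP orientation; "contact_force": force on the tool from outside, world axes, zero at the start; "moment": the same for the moment, N m; "width": finger opening in m; "gripper_force": force on a finger pad.
Only numpy, scipy, OpenCV 4.12 (cv2) and the standard library are available. Lean on these libraries where they do the work, as an engineer would, in place of code of your own. Each camera call takes 0.05 s, during which the arm holds its last target. There are 200 camera calls.

### The job

The mincer plate with the round boss has just been honed and sits in the small vise: slide the vise jaw open by its upright tab and lift the plate out by its boss. Set it boss up into the open mouth of the mincer head, turn it until its three rim notches slip over the three keys in the bore, and push it fully home on its seat against the spring of the knife below. Leave the jaw open and the other things on the table where they are, and finish while still holding the boss and pressing the plate home, so that the ring nut can be screwed on.

Things in the scene. Friction and masses are not known exactly. Their poses are not given: they have to be found in the camera images.
- plate: Steel mincer plate with a boss. Disc 69 mm across, 14 thick; the round boss, 28 across, rises 30 above it (its top 44 above the underside). Three rim notches, 11.5 wide, 6 deep, centred on its +x axis and 120 and 240 degrees from it. Origin: centre of the underside; z up along the boss. 0.24 to 0.36 kg. Starts flat in the vise, any yaw.
- vise: Honing vise bolted to the table, 156 mm long, 100 over its feet. Origin: on the table below the plate's centre; the plate's underside lies 22 up. Fixed jaw on its +x side (back), sliding jaw on its -x side (towards the robot). Jaw tops 40 above the table, 4 above the plate's top. A lip on the sliding jaw hooks over the plate's rim: the plate lifts only once it is open.
- jaw (a joint): Travel of the sliding jaw along the vise's -x axis, m: about 0 closed on the plate, 0.026 fully open, against an end plate 34 mm high. Slides with about 5 N of friction and stays where left; from 0.018 on the plate lifts straight out.
- jaw_tab (a point): Upright steel tab on the sliding jaw to pull it by: 12 mm thick along the vise's x, 30 wide along its y, rising from 40 to 72 above the table. This point: middle of the tab, 60 above the table, 48 from the vise's origin when closed; 27 free between tab and boss.
- head: Cast mincer head, fixed mouth up on a bolted foot. Origin: centre of the foot's underside; z up along the bore. Mouth rim 125 mm above the table, 89 across outside, bore 72. Three keys in the bore, 7.5 wide, reaching to 30.7 from the axis, on its +x axis and 120 and 240 degrees from it, their tops 4 below the rim. Feed throat along +x, to 86 from the axis, far below the rim.
- seat (a point): Centre of the seat in the bore, 112 mm above the table, 13 below the rim, axes as the head's. Home: the plate's underside flat on it, a notch over each key, its top 1 mm above the rim. Wrongly turned, the plate rests on the keys, underside 9 mm above the seat. It has 1.5 mm of play all round in the bore and meshes within about 3 degrees.
- knife (a joint): How far the four-wing knife under the plate is pushed down, in m. At 0 its top stands 5 mm above the seat; with the plate home it reads 0.005. Its spring pushes up with 5 N at 0 and 12 N at 0.005, so a plate let go of lifts off its seat again.
- pepper: Bystander: brown spice jar with a black lid, 52 mm across, 85 high. Origin: centre of its underside.
- majoran: Bystander: olive-green spice jar with a black lid, 52 mm across, 85 high. Origin: centre of its underside.
- salt: Bystander: white tub with a blue lid, 65 mm across, 75 high. Origin: centre of its underside.
- brush: Bystander: scrub brush with a blue back, 110 x 30 x 42 mm, lying between vise and head. Origin: centre of its underside.
- cup: Bystander: white coffee cup with a handle, 64 mm high, behind the vise. Origin: centre of its underside.
Mind the look-alikes: they are no part of the job. Leave any turquoise look-alike of the plate alone.

How it is judged:
By the outcome, as a careful person would: the job done as asked, in the order asked, and still so for the second after the job is handed in, while the arm keeps its last pose, push and grip.
It also fails if it takes over 42 s, if anything falls off the work surface, if the arm or the gripper's body presses on something with over 40 N, if the wrist force passes 120 N, or if a joint passes its speed limit or range.

## Working session

There is one attempt and no reset: what is moved stays moved. The work goes in short steps, Python scripts to look and compute and a tool call to move; the robot and the scene stay as the last step left them, time stands still between calls to the robot, and variables do not carry over. Pictures are saved under pics/ and viewed, at most 10 in all, crops included, and the job is handed in when it is done.

Besides the shell and the picture viewer there is one more tool, called after "Call:" as name(argument=value, ...), one argument or row to a line, values as JSON. drive_tool: Moves the arm, as the interface text tells. Its arguments: {"type":"object","properties":{"rows":{"type":"array","items":{"type":"array","items":{"type":"number"}}},"grip":{"type":"number"},"newtons":{"type":"number"}},"required":["rows"]}

```bash
mkdir -p pics; ls; python3 - <<'E'
from rig import get_state, eyes, order, manip
import cv2,numpy as np
for n in("scene","top"):
    im,d=eyes.get_image(n); cv2.imwrite(f"pics/{n}0.png",im[:,:,::-1]); np.savez(f"{n}0.npz",im=im,d=d)
    c=eyes.camera_info(n); print(n,c["fx"],c["fy"],c["cx"],c["cy"],c["dist"],np.round(c["R"],3).tolist(),c["t"])
s=get_state();print(s); print(manip.finger_overhang)
E
```

```text
pics
scene 396.02331820596015 396.02331820596015 256.83080440787876 187.870320675144 [-0.12058594  0.          0.          0.          0.        ] [[-0.299, -0.954, -0.016], [-0.71, 0.234, -0.665], [0.638, -0.187, -0.747]] [0.21070146 0.39227908 1.21304788]
top 488.8551199954784 488.8551199954784 260.0207847835873 188.2748110105183 [-0.06617812  0.          0.          0.          0.        ] [[-0.005, -1.0, -0.009], [-0.982, 0.007, -0.19], [0.191, 0.008, -0.982]] [0.05992356 0.48963262 1.50970347]
{'clock': 0.1, 'qpos': array([-1.31903318e+00,  2.76537088e-01,  1.50598077e+00,  2.37265596e-06,
        1.36069866e+00, -1.21003823e-01]), 'qd': array([-0.00289717, -0.00146349, -0.00286319, -0.00016123,  0.00066906,
        0.00171603]), 'effort': array([ 1.20722314e-03, -4.17698872e+01, -2.46405691e+01, -1.80397928e-04,
        5.79116429e-03, -3.50813394e-06]), 'position': array([ 0.20929955, -0.53510297,  0.2525334 ]), 'ee_rot': array([-8.10274049e-04,  9.82680544e-01,  1.85305932e-01, -5.18885318e-05]), 'contact_force': array([-0.50290296, -0.41636758, -0.08089829]), 'moment': array([-0.00653112, -0.00748335,  0.04675172]), 'gripper_force': 0.0, 'width': 0.08534341334923978}
0.022
```

View pics/scene0.png

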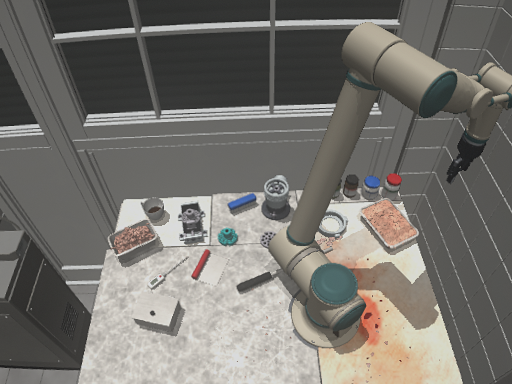

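View pics/top0.png

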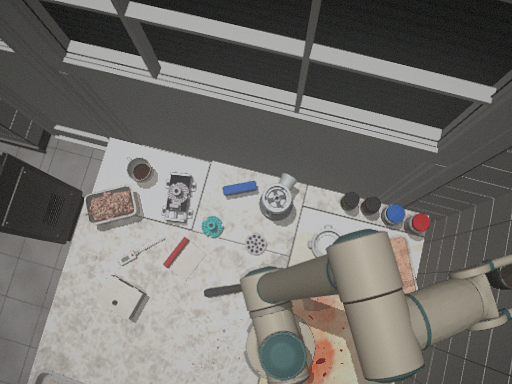

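Top view: vise at about (180,197), head at about (278,200), turquoise look-alike at (212,227), brush at (240,188). I'll enlarge both.

```bash
python3 - <<'E'
import cv2
t=cv2.imread("pics/top0.png"); s=cv2.imread("pics/scene0.png")
a=cv2.resize(t[160:235,150:210],None,fx=7,fy=7,interpolation=cv2.INTER_CUBIC)
b=cv2.resize(t[165:240,250:305],None,fx=7,fy=7,interpolation=cv2.INTER_CUBIC)
cv2.imwrite("pics/c_top.png",cv2.hconcat([a,b])[:600,:800])
a=cv2.resize(s[190:255,165:220],None,fx=7,fy=7,interpolation=cv2.INTER_CUBIC)
b=cv2.resize(s[165:230,250:305],None,fx=7,fy=7,interpolation=cv2.INTER_CUBIC)
cv2.imwrite("pics/c_scene.png",cv2.hconcat([a,b])[:600,:800])
E
```

```text
(no output)
```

View pics/c_top.png

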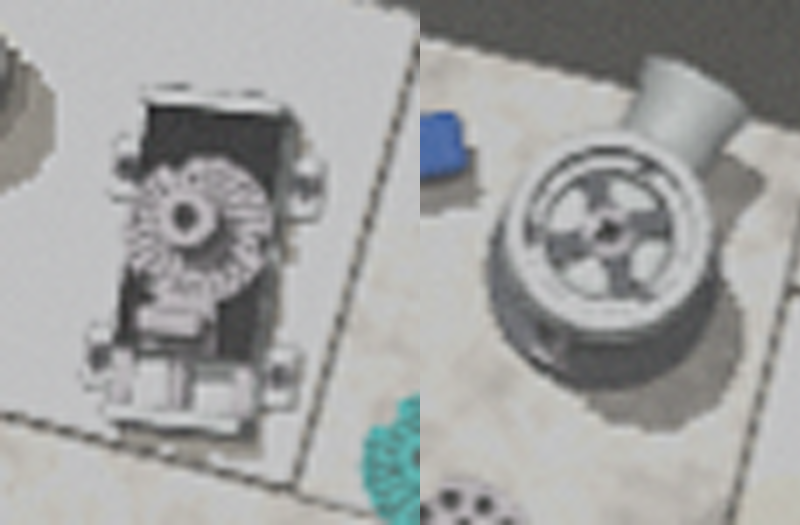

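View pics/c_scene.png

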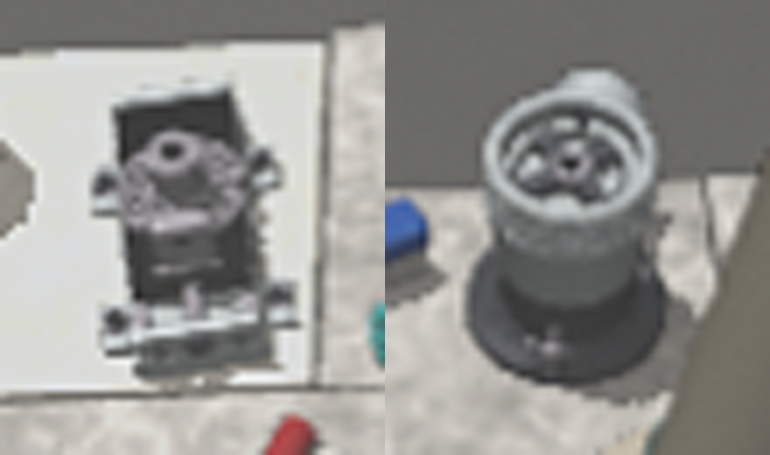

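The crops show boss top at about (176,190) in the top picture, tab at about (174,205), and the head mouth centred at about (336.. crop) → (276.5,197), throat toward the upper right. Next: rectified views at the known heights.

```bash
cat > h.py <<'E'
import numpy as np,cv2
from rig import eyes,get_state
def cam(n):
    c=eyes.camera_info(n);K=np.array([[c["fx"],0,c["cx"]],[0,c["fy"],c["cy"]],[0,0,1.]])
    return K,np.array(c["dist"],float),np.array(c["R"]),np.array(c["t"])
def ray(n,uv,z):
    K,d,R,t=cam(n);p=cv2.undistortPoints(np.array(uv,float).reshape(-1,1,2),K,d)[:,0]
    v=np.c_[p,np.ones(len(p))]@R;o=-R.T@t
    return o+v*((z-o[2])/v[:,2])[:,None]
def proj(n,X):
    K,d,R,t=cam(n);return cv2.projectPoints(np.array(X,float).reshape(-1,1,3),cv2.Rodrigues(R)[0],t,K,d)[0][:,0]
def ortho(n,im,cx,cy,z,half=.08,px=4):
    "px per mm; up = +x, left = +y"
    N=int(half*2000*px);i=(np.arange(N)+.5)/px/1000-half
    Y,X=np.meshgrid(cy-i,cx-i);p=proj(n,np.c_[X.ravel(),Y.ravel(),np.full(X.size,z)]).astype(np.float32).reshape(N,N,2)
    return cv2.remap(im,p[...,0],p[...,1],cv2.INTER_CUBIC)
E
python3 - <<'E'
from h import *
P={n:np.load(n+"0.npz") for n in("top","scene")}
for n,uv in(("top",[(176.3,190.3)]),("scene",[(189.2,211.2)])): print(n,"boss",ray(n,uv,.066))
for n,uv in(("top",[(276.8,197.8)]),("scene",[(331-0,0)])): print(n,ray(n,uv,.125))
b=ray("top",[(176.3,190.3)],.066)[0];h=ray("top",[(277,197.8)],.125)[0]
d=P["top"]["d"];print("depths",d[188:193,174:179])
for n in P:
    im=P[n]["im"][:,:,::-1]
    A=ortho(n,im,b[0],b[1],.036,.095,2);B=ortho(n,im,h[0],h[1],.121,.06,3.1667)
    o=cv2.hconcat([A,B]);
    for k in(0,380):
        for q in range(0,380,20 if k==0 else 0+32): o[:4,k+q]=(0,0,255);o[q,k:k+4]=(0,0,255)
    cv2.imwrite(f"pics/o_{n}.png",o)
print(b,h)
E
```

```text
top boss [[0.48176834 0.32085679 0.066     ]]
scene boss [[0.47973355 0.32263353 0.066     ]]
top [[0.44534758 0.00584308 0.125     ]]
scene [[ 1.85689599 -0.8641234   0.125     ]]
depths [[1.5434821 1.5421455 1.5438219 1.5431113 1.5426341]
 [0.        1.5388662 1.5335534 1.5404806 1.5417166]
 [1.5383304 1.5415287 1.5370991 1.5405139 1.5373793]
 [1.5355408 1.5413766 1.5348145 1.5354478 1.5367676]
 [1.539824  1.5374498 1.5403746 1.5320182 1.5384927]]
[0.48176834 0.32085679 0.066     ] [0.4453433  0.00524092 0.125     ]
```

View pics/o_top.png

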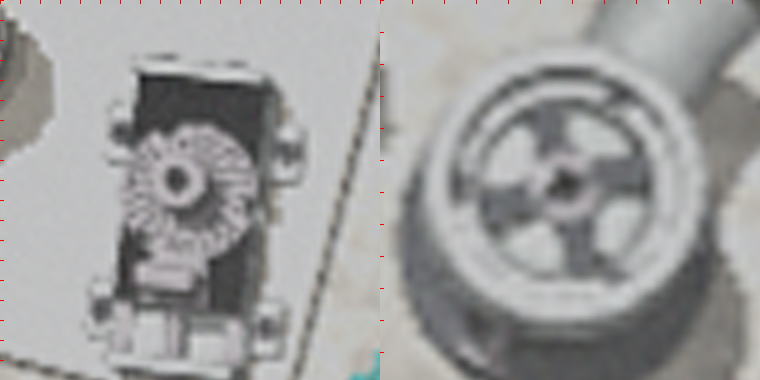

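View pics/o_scene.png

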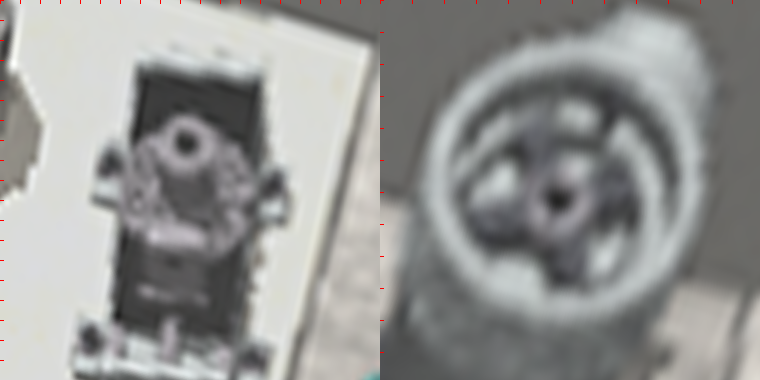

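Rectified: vise x-axis leans about 6° to −y, tab top at (165,275), boss top at (180,180) in the left panel. In the head panel, bore-wall breaks (keys) lie at (617,98), (463,183) and (620,280), so head yaw ≈ −27°. I'll refine this with circle fits and polar profiles.

```bash
python3 - <<'E'
from h import *
from scipy.optimize import least_squares
from scipy.ndimage import map_coordinates,gaussian_filter1d
P={n:np.load(n+"0.npz")["im"].astype(np.float32) for n in("top","scene")}
def samp(n,c,z,r,a):
    p=proj(n,np.stack([c[0]+r*np.cos(a),c[1]+r*np.sin(a),np.full(r.shape,z)],-1))
    return map_coordinates(P[n].mean(2),[p[:,1],p[:,0]],order=1).reshape(r.shape) if 0 else map_coordinates(P[n].mean(2),[p[:,1],p[:,0]],order=1)
def polar(n,c,z,rs,an):
    A,R=np.meshgrid(an,rs);return samp(n,c,z,R.ravel(),A.ravel()).reshape(A.shape)
def circ(n,c,z,r0,r1,sign):
    an=np.radians(np.arange(0,360,4));rs=np.arange(r0,r1,.0004)
    for _ in range(4):
        I=gaussian_filter1d(polar(n,c,z,rs,an),2,axis=0);g=sign*np.gradient(I,axis=0)
        r=rs[g.argmax(0)];x=c[0]+r*np.cos(an);y=c[1]+r*np.sin(an)
        f=least_squares(lambda q:np.hypot(x-q[0],y-q[1])-q[2],[c[0],c[1],r.mean()],loss="soft_l1",f_scale=.0008).x;c=f[:2]
    return f
for n in P:
    print(n,"boss top",circ(n,np.array([.481,.3215]),.066,.009,.019,-1).round(4),"rim out",circ(n,np.array([.445,.0055]),.125,.038,.051,-1).round(4),
     "bore",circ(n,np.array([.445,.0055]),.125,.031,.040,1).round(4))
an=np.radians(np.arange(0,360,5))
for n,c in(("top",circ("top",np.array([.481,.3215]),.066,.009,.019,-1)),("scene",circ("scene",np.array([.481,.3215]),.066,.009,.019,-1))):
    I=polar(n,c,.036,np.arange(.029,.0341,.001),an).mean(0);print(n,"plate");print(I.astype(int).reshape(3,24))
for n in P:
    c=circ(n,np.array([.445,.0055]),.125,.038,.051,-1)
    I=polar(n,c,.121,np.arange(.031,.0351,.001),an).mean(0);print(n,"keys");print(I.astype(int).reshape(3,24))
E
```

```text
top boss top [0.4815 0.3212 0.0133] rim out [0.4463 0.0066 0.0435] bore [0.4497 0.0061 0.0347]
scene boss top [0.4795 0.3234 0.0141] rim out [0.4458 0.0079 0.0438] bore [0.4453 0.0079 0.0353]
top plate
[[147 141 118  96  85 106 154 160 143 146 144 142 155 144 152 156 152 153
  159 171 156 164 156 147]
 [168 143 114 109 126 153 176 171 162 161 159 165 167 169 168 150 152 153
  155 152 138 147 141 162]
 [166 143 118 103 102 130 157 150 149 145 137 156 150 137 131 139 150 147
  139 141 149 151 140 135]]
scene plate
[[112 113 141 141 135 133 141 133 123 125 124 130 132 129 124 134 146 154
  151 142 128 129 137 141]
 [129 119 100  96 104 114 111 101  96  89  86  88  93  94  96 101 107 108
  119 129 131 126 125 132]
 [141 137 120  96 104 120 143 151 134 121 125 128 127 131 135 129 118 118
  130 145 149 146 131 120]]
top keys
[[144 146 152 153 142 147 148 147 159 162 161 145 149 157 169 163 148 114
  110 121 156 184 184 186]
 [190 186 179 179 179 179 190 189 185 186 190 189 187 187 185 185 173 144
  132 152 175 181 181 187]
 [191 187 178 182 187 188 188 186 185 180 177 185 179 166 169 175 146 114
   94 123 151 157 150 144]]
scene keys
[[ 93  92  93  95  94  91  93  95 100 100 108 105 108 120 140 153 160 145
  131 122 129 132 130 131]
 [126 139 146 148 172 188 195 195 195 183 158 136 137 137 127 130 148 151
  150 156 161 167 173 179]
 [183 182 173 161 147 139 133 124 117 110 104 102  91  97  97  91  87  80
   75  73  82  85  85  88]]
```

Plate notches show as dark sectors near 17°+k·120°, and keys near 89.5°+k·120°. I'll refine these and write a move helper.

```bash
cat >> h.py <<'E'
def go(x,y,z,yaw):
    "rows (units) to world TCP x,y,z with tool-x yaw in degrees, from the measured pose"
    from scipy.spatial.transform import Rotation as T
    s=get_state();q=s["ee_rot"];R=T.from_quat(np.r_[q[1:],q[0]]).as_matrix()
    th=np.degrees(np.arctan2(R[1,0],R[0,0]));dy=(yaw-th+180)%360-180
    print("t",round(s["clock"],2),"pos",s["position"].round(4),"yaw",th.round(2),"tilt",R[:,2].round(3),"F",s["contact_force"].round(1),"w",round(s["width"],4),"-> row",(R.T@(np.array([x,y,z])-s["position"])/.025).round(3),(-dy/6).round(3))
E
python3 - <<'E'
from h import *
from scipy.ndimage import map_coordinates
im=np.load("top0.npz")["im"].astype(np.float32).mean(2)
def prof(c,z,rs):
    a=np.radians(np.arange(0,360,1));A,R=np.meshgrid(a,rs)
    p=proj("top",np.stack([c[0]+R*np.cos(A),c[1]+R*np.sin(A),0*A+z],-1));return map_coordinates(im,[p[:,1],p[:,0]],order=1).reshape(A.shape).mean(0)
for nm,c,z,rs,g in(("plate",(.4815,.3212),.036,np.arange(.029,.0341,.001),17),("keys",(.4463,.0066),.121,np.arange(.031,.0351,.001),90)):
    I=prof(c,z,rs)
    for k in range(3):
        for it in range(1):
            i=np.arange(g+120*k-16,g+120*k+17);v=I[i%360];w=np.clip(np.percentile(v,70)-v,0,None);print(nm,k,((w*i).sum()/w.sum()-120*k).round(1),end=" ")
    f=sum(I[(np.arange(g-16,g+17)+120*k)%360] for k in range(3));w=np.clip(np.percentile(f,70)-f,0,None);print("fold",(w*np.arange(g-16,g+17)).sum()/w.sum())
go(.4329,.3281,.2,-7)
E
```

```text
plate 0 18.2 plate 1 13.9 plate 2 16.5 fold 16.234951231065644
keys 0 89.5 keys 1 89.4 keys 2 89.5 fold 89.46768638749937
t 0.1 pos [ 0.2093 -0.5351  0.2525] yaw 21.36 tilt [-0.     0.002 -1.   ] F [-0.5 -0.4 -0.1] w 0.0853 -> row [ 20.904 -28.896   2.152] 4.726
```

Call:
drive_tool(
  rows=[
    [7.2,-10,0,2.4],
    [7.2,-10,0,2.4],
    [7.2,-10,0,2.4],
    [7.2,-10,0,2.4],
    [7.2,-10,0,2.4],
    [7.2,-10,0,2.4],
    [7.2,-10,0,2.4],
    [7.2,-10,0,2.4],
  ],
  grip=48,
  newtons=50,
)

```text
clock: 0.77
position: [0.2854, -0.2318, 0.2528]
ee_rot: [-0.002, 0.998, 0.062, -0.0]
contact_force: [-0.1, -0.1, 0.1]
width: 0.0481
gripper_force: 0.0
```

```bash
python3 -c "
from h import *
go(.4329,.3281,.2,-7)"
```

```text
t 0.77 pos [ 0.2854 -0.2318  0.2528] yaw 7.08 tilt [-0.     0.004 -1.   ] F [-0.1 -0.1  0.1] w 0.0481 -> row [  8.614 -21.49    2.198] 2.346
```

Call:
drive_tool(
  rows=[
    [4.6,-11.6,0,2.35],
    [4.6,-11.6,0,2.35],
    [4.6,-11.6,0,2.35],
    [4.6,-11.6,0,2.35],
    [4.6,-11.6,0,2.35],
    [4.6,-11.6,0,2.35],
    [4.6,-11.6,0,2.35],
    [4.6,-11.6,0,2.35],
  ],
)

```text
clock: 1.43
position: [0.3647, 0.0672, 0.2533]
ee_rot: [-0.0, 0.998, -0.062, 0.0]
contact_force: [-0.2, -0.3, -0.0]
width: 0.0476
gripper_force: 0.0
```

```bash
python3 -c "
from h import *
go(.4329,.3281,.12,-7)"
```

```text
t 1.43 pos [0.3647 0.0672 0.2533] yaw -7.08 tilt [ 0.  0. -1.] F [-0.2 -0.3 -0. ] w 0.0476 -> row [  1.419 -10.689   5.335] -0.014
```

Call:
drive_tool(
  rows=[
    [0.7,-5,0,0],
    [0.7,-5,0,0],
    [0.7,-5,0,0],
    [1.42,-10.7,5,0],
    [1.42,-10.7,5,0],
    [1.42,-10.7,5,0],
    [1.42,-10.7,5,0],
    [1.42,-10.7,5,0],
  ],
)

```text
clock: 2.1
position: [0.4327, 0.328, 0.125]
ee_rot: [0.0, 0.998, -0.062, -0.001]
contact_force: [0.3, 0.0, 0.3]
width: 0.048
gripper_force: 0.0
```

```bash
python3 - <<'E'
from h import *
go(.4329,.3281,.066,-7)
n="top"
im,d=eyes.get_image("scene");b=(.48,.322);
cv2.imwrite("pics/s1.png",cv2.resize(im[150:270,130:260,::-1],None,fx=5,fy=5,interpolation=cv2.INTER_CUBIC))
E
```

```text
t 2.1 pos [0.4327 0.328  0.125 ] yaw -7.05 tilt [-0.003 -0.001 -1.   ] F [0.3 0.  0.3] w 0.048 -> row [ 0.013 -0.009  2.361] -0.009
```

View pics/s1.png

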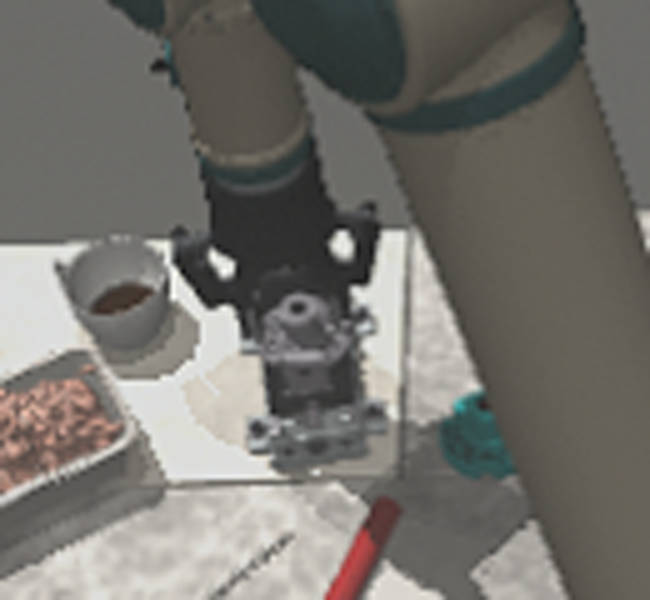

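Fingers at about (245,310) and (355,310) straddle the tab, which is in front of the boss at (300,375). I'll descend and grip the tab.

Call:
drive_tool(
  rows=[
    [0,0,1,0],
    [0,0,1.8,0],
    [0,0,2.35,0],
    [0,0,2.35,0],
    [0,0,2.35,0],
    [0,0,2.35,0],
    [0,0,2.35,0],
    [0,0,2.35,0],
  ],
)

```text
clock: 2.82
position: [0.4342, 0.3259, 0.0708]
ee_rot: [-0.001, 0.998, -0.062, 0.001]
contact_force: [-0.0, 0.3, -0.2]
width: 0.0482
gripper_force: 0.0
```

Call:
drive_tool(
  rows=[
    [0,0,0,0],
    [0,0,0,0],
    [0,0,0,0],
    [0,0,0,0],
    [0,0,0,0],
    [0,0,0,0],
    [0,0,0,0],
    [0,0,0,0],
  ],
  grip=20,
  newtons=40,
)

```text
clock: 3.48
position: [0.435, 0.3297, 0.0714]
ee_rot: [-0.004, 0.998, -0.063, 0.002]
contact_force: [-1.4, 10.2, 2.7]
width: 0.0292
gripper_force: 40.1
```

Call:
drive_tool(
  rows=[
    [-0.2,0,0,0],
    [-0.4,0,0,0],
    [-0.6,0,0,0],
    [-0.8,0,0,0],
    [-1.0,0,0,0],
    [-1.0,0,0,0],
    [-1.0,0,0,0],
    [-1.0,0,0,0],
  ],
)

```text
clock: 4.15
position: [0.4123, 0.3324, 0.0714]
ee_rot: [-0.004, 0.998, -0.063, 0.004]
contact_force: [2.1, 7.3, -0.3]
width: 0.029
gripper_force: 40.4
```

```bash
python3 - <<'E'
from h import *
go(.48,.322,.066,-7)
E
```

```text
t 4.15 pos [0.4123 0.3324 0.0714] yaw -7.21 tilt [ 0.008  0.008 -1.   ] F [ 2.1  7.3 -0.3] w 0.029 -> row [2.737 0.076 0.236] -0.035
```

Jaw pulled 22.9 mm. Release and rise.

Call:
drive_tool(
  rows=[
    [0,0,0,0],
    [0,0,0,0],
    [0,0,0,0],
    [0,0,0,0],
    [0,0,-1,0],
    [0,0,-2,0],
    [0,0,-2,0],
    [0,0,-2,0],
  ],
  grip=48,
)

```text
clock: 4.82
position: [0.4094, 0.329, 0.1207]
ee_rot: [-0.001, 0.998, -0.062, 0.001]
contact_force: [0.5, 0.2, -1.1]
width: 0.0483
gripper_force: 0.0
```

```bash
python3 - <<'E'
from h import *
go(.4805,.3235,.12,-7)
im,d=eyes.get_image("top");o=ortho("top",im[:,:,::-1],.4815,.3212,.036,.075,4);cv2.imwrite("pics/t2.png",o)
E
```

```text
t 4.82 pos [0.4094 0.329  0.1207] yaw -7.15 tilt [ 0.003  0.001 -1.   ] F [ 0.5  0.2 -1.1] w 0.0483 -> row [ 2.85  -0.134  0.034] -0.024
```

View pics/t2.png

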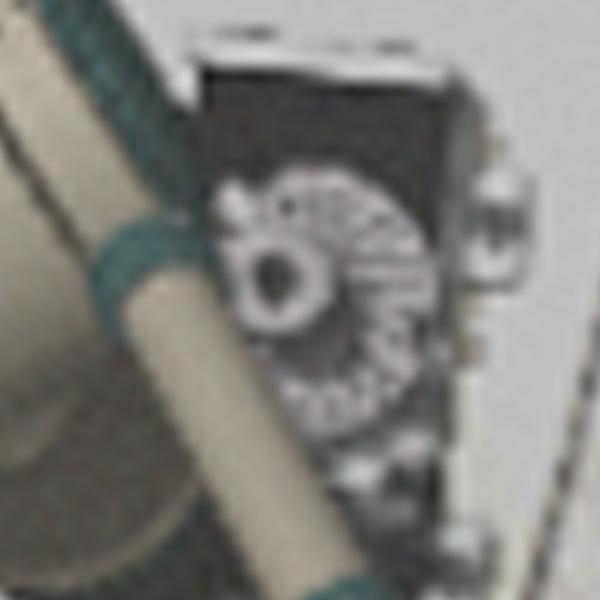

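The jaw tab is now at about (380,480), moved away, and the plate is still centred near (300,300). A notch shows near (250,205), so I'll recheck its angle.

```bash
python3 - <<'E'
from h import *
from scipy.ndimage import map_coordinates
new=eyes.get_image("top")[0].astype(np.float32).mean(2);old=np.load("top0.npz")["im"].astype(np.float32).mean(2)
np.save("top2.npy",new)
for c in((.4815,.3212),(.4815,.3222),(.4825,.3212)):
  for nm,im in(("old",old),("new",new)):
    a=np.radians(np.arange(-140,60,4));A,R=np.meshgrid(a,np.arange(.0295,.0341,.001))
    p=proj("top",np.stack([c[0]+R*np.cos(A),c[1]+R*np.sin(A),0*A+.036],-1));I=map_coordinates(im,[p[:,1],p[:,0]],order=1).reshape(A.shape).mean(0)
    print(c,nm);print(np.c_[np.arange(-140,60,4),I.astype(int)].T[1])
E
```

```text
(0.4815, 0.3212) old
[139 146 147 149 167 168 149 126 105  97 101 124 147 157 149 149 148 138
 146 161 151 139 138 131 146 153 151 145 140 145 152 156 148 139 138 148
 144 131 107  91  83  99 135 167 159 145 147 151 142 145]
(0.4815, 0.3212) new
[127 133 130 132 149 150 130 110  92  85  90 112 137 151 146 148 146 133
 142 158 149 137 135 128 144 153 151 143 137 143 150 155 147 137 133 139
 133 120  99  86  80  95 133 164 152 122  88  68  65  67]
(0.4815, 0.3222) old
[145 146 150 148 169 175 159 135 111 102 104 126 152 163 150 152 152 142
 154 168 153 145 139 136 152 159 153 148 145 150 158 155 146 137 143 147
 139 117  97  80  85 106 147 159 147 138 143 141 138 149]
(0.4815, 0.3222) new
[132 133 134 130 150 156 140 118  99  91  93 114 142 155 146 149 148 136
 150 165 151 143 136 133 152 160 153 145 143 148 156 154 145 134 136 137
 129 108  90  77  81 103 145 155 135 102  76  65  65  69]
(0.4825, 0.3212) old
[144 149 146 160 174 165 142 117 102  94 112 135 157 153 148 150 142 136
 151 153 140 134 129 131 143 144 140 133 129 137 144 146 134 125 123 131
 128 117  95  81  74  86 117 152 152 140 139 144 140 141]
(0.4825, 0.3212) new
[131 134 129 142 155 146 124 103  90  83 101 124 150 148 146 149 139 131
 147 150 138 132 126 128 142 143 139 130 127 135 142 144 133 122 118 124
 119 108  88  77  70  81 114 150 146 123  91  70  65  66]
```

Call:
drive_tool(
  rows=[
    [1.4,-0.07,0,0],
    [2.85,-0.13,0,0],
    [2.85,-0.13,0,0],
    [2.85,-0.13,1.0,0],
    [2.85,-0.13,2.0,0],
    [2.85,-0.13,2.3,0],
    [2.85,-0.13,2.3,0],
    [2.85,-0.13,2.3,0],
  ],
)

```text
clock: 5.58
position: [0.4792, 0.3229, 0.0613]
ee_rot: [0.001, 0.998, -0.062, -0.001]
contact_force: [0.6, 0.0, 0.3]
width: 0.0481
gripper_force: 0.0
```

Call:
drive_tool(
  rows=[
    [0,0,0,0],
    [0,0,0,0],
    [0,0,0,0],
    [0,0,0,0],
    [0,0,0,0],
    [0,0,0,0],
    [0,0,0,0],
    [0,0,0,0],
  ],
  grip=15,
  newtons=80,
)

```text
clock: 6.25
position: [0.4806, 0.3238, 0.0636]
ee_rot: [-0.001, 0.998, -0.062, 0.001]
contact_force: [-0.7, 0.3, 6.5]
width: 0.0258
gripper_force: 79.1
```

```bash
python3 - <<'E'
from h import *
go(.4805,.3235,.17,-7)
E
```

```text
t 6.25 pos [0.4806 0.3238 0.0636] yaw -7.14 tilt [ 0.003  0.002 -1.   ] F [-0.7  0.3  6.5] w 0.0258 -> row [ 6.000e-03  3.000e-03 -4.256e+00] -0.023
```

Call:
drive_tool(
  rows=[
    [0,0,-0.4,0],
    [0,0,-1.0,0],
    [0,0,-2.0,0],
    [0,0,-3.0,0],
    [0,0,-4.0,0],
    [0,0,-4.9,0],
    [0,0,-4.9,0],
    [0,0,-4.9,0],
  ],
)

```text
clock: 6.92
position: [0.4801, 0.3232, 0.1857]
ee_rot: [-0.001, 0.998, -0.062, 0.001]
contact_force: [-0.6, 0.3, -2.9]
width: 0.0254
gripper_force: 78.8
```

```bash
python3 - <<'E'
from h import *
go(.446,.0072,.185,66)
im,d=eyes.get_image("scene");np.save("s3.npy",im);s=get_state()["position"]
u,v=proj("scene",[[*s[:2],.14]])[0].astype(int)
cv2.imwrite("pics/s3.png",cv2.resize(im[v-45:v+45,u-45:u+45,::-1],None,fx=6,fy=6,interpolation=cv2.INTER_CUBIC))
E
```

```text
t 6.92 pos [0.4801 0.3232 0.1857] yaw -7.14 tilt [ 0.002  0.001 -1.   ] F [-0.6  0.3 -2.9] w 0.0254 -> row [ 0.216 12.713  0.014] -12.19
```

View pics/s3.png

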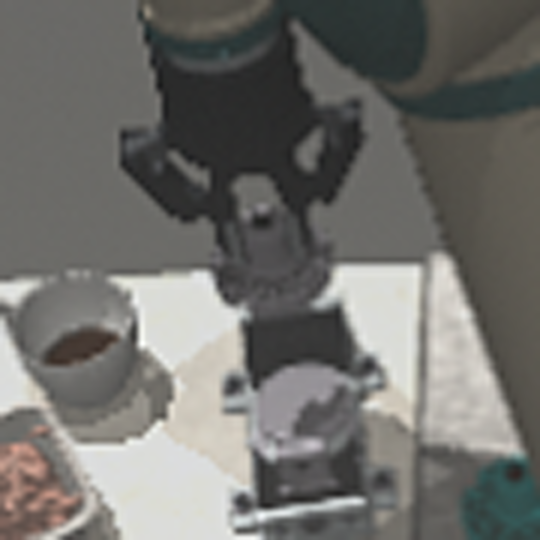

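The plate is lifted, disc at about (272,283), wrist force −2.9 N. Next, carry it to the head.

Call:
drive_tool(
  rows=[
    [0.1,1.2,0,-1],
    [0.1,2.6,0,-2.1],
    [0.1,4,0,-3.2],
    [0.1,5.4,0,-4.3],
    [0.1,6.8,0,-5.4],
    [0.2,8.2,0,-6.5],
    [0.2,9.6,0,-7.6],
    [0.2,10.8,0,-8.7],
  ],
)

```text
clock: 7.63
position: [0.4494, 0.0541, 0.1826]
ee_rot: [-0.001, 0.924, 0.383, -0.002]
contact_force: [0.7, 0.3, -2.3]
width: 0.0256
gripper_force: 79.0
```

```bash
python3 - <<'E'
from h import *
go(.446,.0072,.185,66)
E
```

```text
t 7.63 pos [0.4494 0.0541 0.1826] yaw 45.08 tilt [-0.004 -0.    -1.   ] F [ 0.7  0.3 -2.3] w 0.0256 -> row [-1.423  1.228 -0.094] -3.486
```

Call:
drive_tool(
  rows=[
    [-0.7,0.6,0,-1],
    [-1.4,1.2,0,-2],
    [-1.4,1.2,0,-3],
    [-1.4,1.2,0,-3.5],
    [-1.4,1.2,0,-3.5],
    [-1.4,1.2,0,-3.5],
    [-1.4,1.2,0,-3.5],
    [-1.4,1.2,0,-3.5],
  ],
)

```text
clock: 8.3
position: [0.4473, 0.0103, 0.184]
ee_rot: [-0.0, 0.84, 0.543, -0.001]
contact_force: [0.3, 0.4, -2.9]
width: 0.0258
gripper_force: 79.0
```

```bash
python3 - <<'E'
from h import *
go(.446,.0072,.166,66)
for n in("scene",):
    im,d=eyes.get_image(n);np.save(n+"4.npy",im);s=get_state()["position"]
    u,v=proj(n,[[.446,.007,.14]])[0].astype(int)
    cv2.imwrite(f"pics/{n}4.png",cv2.resize(im[v-40:v+35,u-40:u+40,::-1],None,fx=7,fy=7,interpolation=cv2.INTER_CUBIC))
E
```

```text
t 8.3 pos [0.4473 0.0103 0.184 ] yaw 65.75 tilt [-0.001  0.    -1.   ] F [ 0.3  0.4 -2.9] w 0.0258 -> row [-0.133  0.006  0.718] -0.041
```

View pics/scene4.png

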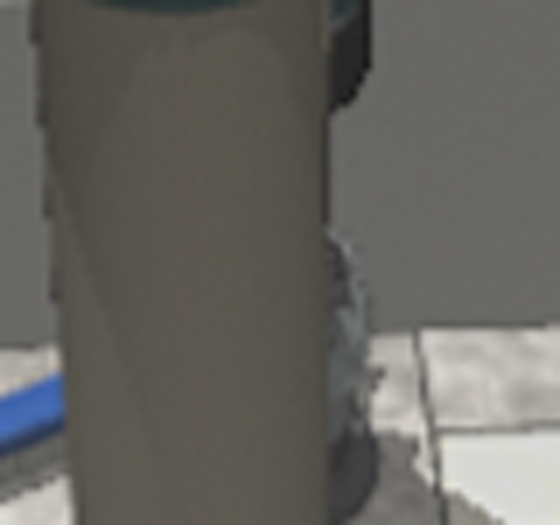

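The arm link hides the head from the scene camera, so from here I'll work by force and height. On the rim, TCP z ≈ 0.1666; on the keys 0.1626; home 0.1536.

Call:
drive_tool(
  rows=[
    [-0.09,-0.02,0,0],
    [-0.09,-0.02,0.2,0],
    [-0.09,-0.02,0.4,0],
    [-0.09,-0.02,0.6,0],
    [-0.09,-0.02,0.8,0],
    [-0.09,-0.02,0.9,0],
    [-0.09,-0.02,0.9,0],
    [-0.09,-0.02,0.9,0],
  ],
)

```text
clock: 9.02
position: [0.4462, 0.0081, 0.1618]
ee_rot: [-0.0, 0.84, 0.543, -0.0]
contact_force: [0.1, 0.5, -2.5]
width: 0.0255
gripper_force: 79.0
```

```bash
python3 - <<'E'
from h import *
go(.446,.0085,.1536,66);print(get_state()["moment"])
E
```

```text
t 9.02 pos [0.4462 0.0081 0.1618] yaw 65.77 tilt [-0.001 -0.    -1.   ] F [ 0.1  0.5 -2.5] w 0.0255 -> row [ 0.011 -0.015  0.328] -0.039
[-0.01722893 -0.02890805  0.01473602]
```

Inside the bore with no contact. Continue down.

Call:
drive_tool(
  rows=[
    [0,0,0.08,0],
    [0,0,0.16,0],
    [0,0,0.24,0],
    [0,0,0.32,0],
    [0,0,0.4,0],
    [0,0,0.4,0],
    [0,0,0.4,0],
    [0,0,0.4,0],
  ],
)

```text
clock: 9.68
position: [0.4467, 0.008, 0.1536]
ee_rot: [0.001, 0.84, 0.543, 0.001]
contact_force: [-2.8, -0.2, 9.5]
width: 0.0258
gripper_force: 80.6
```

```bash
python3 - <<'E'
from h import *
go(.446,.0085,.1536,66);print(get_state()["moment"])
E
```

```text
t 9.68 pos [0.4467 0.008  0.1536] yaw 65.78 tilt [ 0.002 -0.    -1.   ] F [-2.8 -0.2  9.5] w 0.0258 -> row [ 0.006 -0.033 -0.001] -0.037
[0.05893569 0.58913367 0.0340336 ]
```

Call:
drive_tool(
  rows=[
    [0,0,0.03,0],
    [0,0,0.06,0],
    [0,0,0.1,0],
    [0,0,0.12,0],
    [0,0,0.12,0],
    [0,0,0.12,0],
    [0,0,0.12,0],
    [0,0,0.12,0],
  ],
  newtons=110,
)

```text
clock: 10.35
position: [0.4468, 0.008, 0.1536]
ee_rot: [0.001, 0.84, 0.543, 0.001]
contact_force: [-8.3, 0.5, 33.1]
width: 0.0253
gripper_force: 108.5
```

```bash
python3 - <<'E'
from h import *
go(.446,.0085,.1536,66);print(get_state()["moment"])
E
```

```text
t 10.35 pos [0.4468 0.008  0.1536] yaw 65.79 tilt [ 0.003 -0.001 -1.   ] F [-8.3  0.5 33.1] w 0.0253 -> row [ 0.007 -0.038 -0.002] -0.036
[0.24739937 1.78401593 0.06447136]
```

```bash
python3 -c "
from rig import order
print(order.sign_off())"
```

```text
the job is handed in; nothing more can be done
None
```

The plate is fully home on its seat over the three keys, with the boss still held and pressed down at about 33 N. The jaw is open about 23 mm, and I handed the job in at about 10.4 s. That it is seated rests on height and force: the TCP stopped hard at the expected home height, 0.1536 m. The arm hid the mouth from the scene camera, so there is no picture to confirm it.

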